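# Clamp a seed tray: slide the stop up and knock its lock pin home

### The job

Slide the tray stop along its slot until its plate is up against the end of the seed tray, without shoving the tray along. Then lock it: pick up the mallet and, with a brisk blow struck squarely along the leaning lock pin, knock the pin fully home (more blows are fine; never push the pin with the gripper or arm). Finally stand the mallet back upright on its round rubber pad and let go, leaving everything else where it is.

Things in the scene. Friction and masses are not known exactly. Their poses are not given: they have to be found in the camera images.
- bed: Fixed flat aluminium plate, 190 (x) x 560 (y) x 12 mm, lying on the bench. Origin at bench level on the line of the slot; the plate reaches from 240 mm on the -y side of the origin to 320 mm on the +y side. Its y axis runs along the slot, from the stop towards the tray; -x faces roughly towards the robot.
- stop (a joint): Travel of the tray stop along the bed's +y, in m: 0 farthest from the tray, up to 0.140; about 4 N of friction, stays where left. The stop is a grey carriage 100 (x) x 155 (y) mm, deck 44 mm above the bench, with an aluminium end plate (140 mm wide, 76 mm above the bench) at its +y end, a black upright grip tab in its middle and the leaning lock pin near its -y end.
- stop_face (a point): Centre of the outer (+y) face of the stop's end plate, the face that meets the tray, 45 mm above the bench; same axes as the bed.
- stop_grip (a point): Point in the black upright grip tab on the stop, 74 mm above the bench. The tab is 18 mm thick (bed x), 46 mm long (bed y) and stands from the deck at 44 mm up to 94 mm above the bench.
- lock_pin (a joint): How far the lock pin has been driven in, in m: 0 fully out (head 30 mm clear of its guide tube), 0.030 fully home (head seated on the tube). Driving it takes about 5 to 8 N; it stays where it is left.
- pin_head: Round steel head of the lock pin, 36 mm across, 12 mm thick. Origin at the centre of its underside; z is the pin's axis, pointing outwards, leaning 35 degrees (0.61 rad) from vertical towards the bed's -x. The dark grey guide tube below is 50 mm across, its mouth 30 mm below the head when the pin is out. The pin rides on the stop, 66 mm towards -y from the grip tab.
- pin_top (a point): Centre of the pin head's flat striking face (12 mm along z from the head's origin); z along the pin, outwards. About 114 mm above the bench when the pin is out.
- tray: Pale green seed tray holding six black pots, 170 (x) x 240 (y) mm, walls 55 mm high, pots to 81 mm, labels to about 125 mm, 2.5 kg, lying loose on the bed, square to it. Origin at the centre of its underside (12 mm above the bench).
- tray_end (a point): Centre of the outer face of the tray's end wall nearest the stop, 30 mm above the tray's underside.
- pad: Fixed round black rubber pad, 110 mm across, 6 mm thick, on the bench; origin at the centre of its underside. The mallet stands on it at the start.
- mallet: Mallet standing on its striking face: grey cylinder head 54 mm across, 85 mm tall, flat ends; flat-sided wooden handle sticking out level. Origin at the centre of the lower face; z along the head (up when it stands), x along the handle to its end, 155 mm from the head's axis. Handle 26 mm wide (y), 30 mm deep (z), centred 50 mm above the lower face. 0.35 kg, mostly head.
- pot_stack: Bystander: stack of empty black pots, 82 mm across, 126 mm tall; origin at the centre of its underside.
- label_pot: Bystander: filled black pot with a white label, 76 mm across, 80 mm tall (label to 123 mm); origin at the centre of its underside.
- bottle: Bystander: white bottle, 66 mm across, 190 mm tall; origin at the centre of its underside.
- label_box: Bystander: cardboard box of white labels, 100 x 70 mm, labels to 77 mm; origin at the centre of its underside.
- trowel: Bystander: wire-bladed hand tool with a wooden handle, about 200 mm long, lying flat, origin under its middle.

How it is judged:
On the way, in this order (a step that is already met when the one before it is completed fails the run):
1. the stop's plate is up against the tray's end (gap under 6 mm) while the lock pin is still up (driven in less than 10 mm) (y of tray_end in the frame of stop_face between -0.004 and 0.006 m and value of joint lock_pin below 0.01 m), for 0.3 s.
2. the mallet strikes the pin head briskly (pin driven at over 0.05 m/s) and squarely (mallet head's axis within 15 degrees of the pin's axis) (velocity of joint lock_pin above 0.05 m/s and contact force between mallet and pin_head above 0.5 N and angle between the z axis of mallet and the z axis of pin_head, either way round below 0.262 rad).
At the end, for the whole second after the job is handed in: The stop's plate is within 6 mm of the tray's end wall, the lock pin is driven in at least 26 of its 30 mm, and the mallet stands still and upright (within 6 degrees) on its head on the pad, its head's axis within 40 mm of the pad's centre (y of tray_end in the frame of stop_face between -0.004 and 0.006 m and value of joint lock_pin above 0.026 m and horizontal distance between mallet and pad below 0.04 m and angle between mallet's own z axis and vertical below 0.1 rad and height (world z) of mallet below 0.012 m and linear speed of mallet below 0.02 m/s); the robot touches nothing.
It fails at once if the tray is shoved more than 12 mm (distance of tray from where it was at the start of the episode above 0.012 m).
It fails at once if the gripper or arm pushes on the pin head (contact force between any of the fingers, the arm and pin_head above 1.5 N).
It fails at once if a bystander is moved more than 30 mm (distance of any of pot_stack, label_pot, bottle, label_box, trowel from where it was at the start of the episode above 0.03 m).
It also fails if it takes over 58 s, if anything falls off the work surface, if the arm or the gripper's body presses on something with over 40 N, if the wrist force passes 120 N, or if a joint passes its speed limit or range.

### The arm

A 6-joint arm with a two-finger parallel gripper is mounted at the origin on the work surface. World frame = base frame: x ahead of the robot, y to its left, z up, the work surface at z = 0. Lengths are in m, angles in rad, forces in N, time in s.
With the tool pointing down it reaches from about 0.275 to 0.85 m from the base axis. Payload 19 kg.
Tool frame: the origin (TCP) lies at the very end of the fingers, on their centre line; the grasp point (between the pads) lies behind it (ctrl.hold_point_z is the z of the grasp point in the tool frame, in m); z points along the fingers, y is the line along which they close (so a half turn about z gives the same grasp; the last joint's range is limited). The gripper opens to 85 mm and grips with 20 to 120 N. Pads are 22 mm wide; open, the fingers measure 114 mm over their backs; the gripper's body (76 mm by 85 mm) begins 54 mm behind the grasp point. The pads swing forward as they close: fully open they stand 13 mm farther back than shut.
Start: joints at [-1.339, 0.15, 1.437, -0, 1.554, -0.134], TCP at [0.206, -0.537, 0.231] pointing down, gripper open.
Joint ranges: [-2.8, 2.8], [-0.68, 2.1], [0.12, 2.68], [-1.39, 4.53], [0.16, 2.79], [-2.81, 2.81]. Speed limits (rad/s): [1.89, 1.89, 2.22, 3.01, 3.01, 3.01].

### API

Orientations are given as a rotation vector (axis times angle).
In Python, from rig import ctrl, kinematics, cams gives the robot as it stands. The module is installed in compiled form; this text tells all that it offers. Calls block until the motion is done:
- ctrl.movep(position, orientation): joint-space move of the TCP to a pose.
- ctrl.line_to(position, max_speed=0.15, frame=None, threshold=None): straight line of the TCP; frame=None keeps the orientation; max_speed is the mean speed in m/s. With threshold (N) it stops when the force on the tool has changed by that much, and returns True; else False.
- ctrl.goto_joints(angles): joint-space move.
- ctrl.command_gripper(opening, f_grip=None): finger opening in m; f_grip is the grip in N (None keeps the last); returns when the fingers have stopped.
- ctrl.sleep(seconds).
- kinematics.ik(position, orientation): joint angles nearest the present ones, or None.
- ctrl.read_state(): the state.
- cams.capture(name): name is "scene" or "side" or "wrist"; returns a dict with "pixels" (400x640x3 uint8, red, green, blue), "K" (3x3 intrinsics, pixels), "dist" ([k1, k2, p1, p2, k3] as OpenCV has them; the pictures are not rectified), "R" (3x3) and "t" (3): a world point X has camera coordinates R X + t. Camera axes: x right, y down, z forward; pixel columns grow to the right and rows downward; lengths in m; the calibration is good to about 2 mm. A picture is of the moment at which its call begins. There is no depth.
A pose or a line that the arm cannot do raises ctrl.MotionError and nothing moves.
- ctrl.finish_job(): hands the job in; it is judged then, once.
The state is a dict: "time": time; "qpos": joint angles; "dq": joint speeds; "joint_efforts": joint torques, N m; "ee_pos": TCP position; "tcp_rot": TCP orientation; "force": force on the tool from outside, world axes, zero at the start; "ft_torque": the same for the moment, N m; "grip_width": finger opening in m; "gripper_force": force on a finger pad.
Only numpy, scipy, OpenCV 4.12 (cv2) and the standard library are available. Lean on these libraries where they do the work, as an engineer would, in place of code of your own. Each camera call takes 0.05 s, during which the arm holds its last target. There are 200 camera calls.

## Working session

There is one attempt and no reset: what is moved stays moved. The work goes in short steps, each a Python script; the robot and the scene stay as the last script left them, time stands still between calls to the robot, and variables do not carry over. Pictures are saved under pics/ and viewed, at most 10 in all, crops included, and the job is handed in when it is done.

```bash
mkdir -p pics
python3 - <<'E'
from rig import ctrl,cams
import cv2,numpy as np
for n in("scene","side","wrist"):
    c=cams.capture(n); cv2.imwrite(f"pics/{n}0.png",c["pixels"][:,:,::-1])
    np.savez(f"pics/{n}0.npz",**{k:np.array(v) for k,v in c.items()})
    print(n,(-c["R"].T@c["t"]).round(3), c["R"][2].round(2))
print(ctrl.hold_point_z,ctrl.read_state())
E
```

```text
scene [ 0.983 -0.728  1.017] [-0.36  0.59 -0.72]
side [-0.076  1.028  0.891] [ 0.43 -0.72 -0.54]
wrist [ 0.279 -0.509  0.373] [-0.29 -0.11 -0.95]
-0.0187 {'time': 0.15, 'qpos': array([-1.33901248e+00,  1.50870906e-01,  1.43785132e+00,  1.84091701e-05,
        1.55377716e+00, -1.33990234e-01]), 'dq': array([-0.00149895, -0.00118974, -0.00290397, -0.00091688, -0.00065066,
        0.00086626]), 'joint_efforts': array([ 3.06798021e-03, -7.13381267e+01, -5.71041441e+01,  1.44921881e-05,
        7.21668810e-03,  3.27593500e-05]), 'ee_pos': array([ 0.20561306, -0.536792  ,  0.23083047]), 'tcp_rot': array([-3.08830811e+00, -5.71193638e-01,  4.07261868e-05]), 'force': array([0.79187073, 0.51250841, 0.04551621]), 'ft_torque': array([ 0.06274433,  0.00425946, -0.01948715]), 'gripper_force': 0.0, 'grip_width': 0.08550605674658185}
```

View pics/scene0.png

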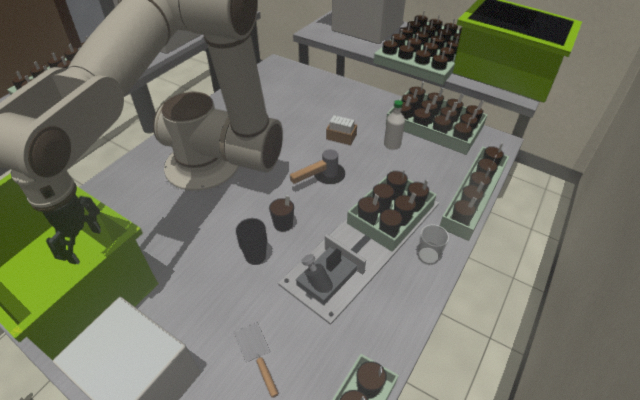

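View pics/side0.png

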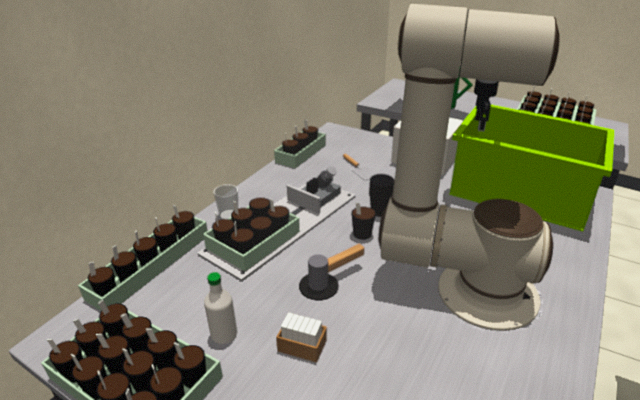

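The scene view shows the stop at about (325,270), the tray at (393,207), the mallet head at (330,162) and its handle end at (293,177). In the side view the mallet head is at (318,270) and the stop at (315,188). Next I'll zoom in.

Run:
```python
import cv2,numpy as np
for n,(x,y,w,h) in dict(scene=(270,135,180,190),side=(190,150,200,150)).items():
    im=cv2.imread(f"pics/{n}0.png")[y:y+h,x:x+w]
    s=min(800/w,600/h); s=int(s*10)/10; s=3 if n=="scene" else 4
    im=cv2.resize(im,None,fx=s,fy=s,interpolation=cv2.INTER_CUBIC)
    im=np.clip(255*(im/255.)**.6,0,255).astype(np.uint8)
    for u in range(0,w,20): cv2.putText(im,str(x+u),(u*s,8),0,.3,(0,0,255),1); cv2.line(im,(u*s,10),(u*s,14),(0,0,255),1)
    for v in range(0,h,20): cv2.putText(im,str(y+v),(0,v*s+4),0,.3,(0,0,255),1)
    cv2.imwrite(f"pics/{n}0c.png",im)
```

```text
(no output)
```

View pics/scene0c.png

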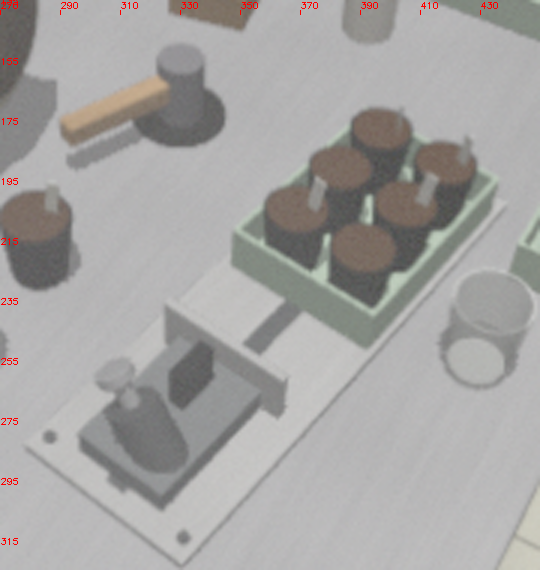

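View pics/side0c.png

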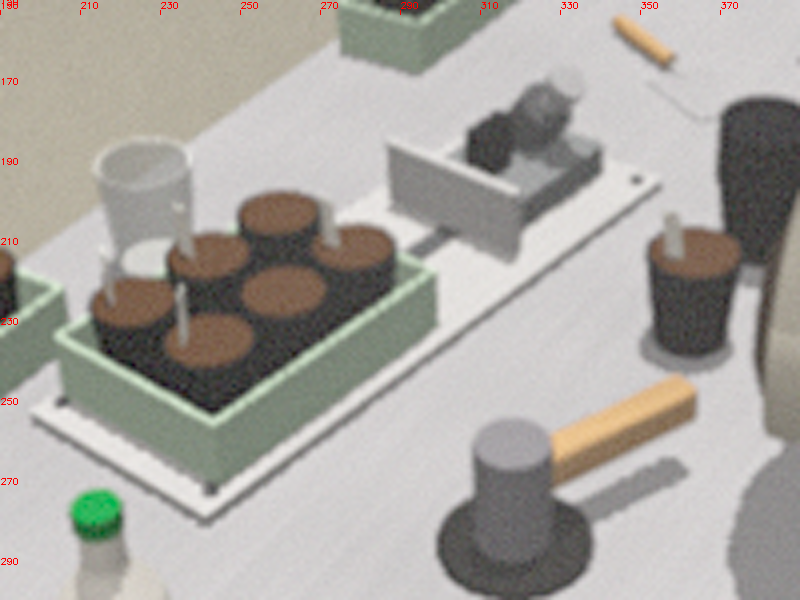

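The crops show clear bed corners, plate top corners, tray rim corners, and the mallet, pad and handle. I'll cast these picks onto planes at their known heights.

```bash
cat > h.py <<'E'
import cv2,numpy as np
from scipy.spatial.transform import Rotation as Rot
def ray(c,uv):
    p=cv2.undistortPoints(np.array([[uv]],float),c["K"],c["dist"])[0,0]
    R=np.array(c["R"]); return -R.T@c["t"], R.T@[p[0],p[1],1]
def onz(c,uv,z):
    o,d=ray(c,uv); return o+d*(z-o[2])/d[2]
def proj(c,X):
    return cv2.projectPoints(np.array(X,float).reshape(-1,3),cv2.Rodrigues(np.array(c["R"]))[0],np.array(c["t"],float),c["K"],c["dist"])[0][:,0]
def tri(c1,u1,c2,u2):
    o1,d1=ray(c1,u1);o2,d2=ray(c2,u2)
    s=np.linalg.lstsq(np.c_[d1,-d2],o2-o1,rcond=None)[0]
    a,b=o1+s[0]*d1,o2+s[1]*d2
    return (a+b)/2,np.linalg.norm(a-b)
E
python3 - <<'E'
from h import *
S=np.load("pics/scene0.npz");D=np.load("pics/side0.npz")
P=lambda c,x,y:(270+x/3,135+y/3) if c is S else (190+x/4,150+y/4)
for n,c,x,y,z in [("bed -y-x",S,25,447,.012),("bed -y+x",S,182,566,.012),("bed +y+x",S,505,203,.012),
 ("bed -y-x",D,660,183,.012),("bed +y-x",D,205,525,.012),("bed +y+x",D,32,415,.012),
 ("plate top -x",S,166,303,.076),("plate top +x",S,287,377,.076),("plate top +x",D,388,144,.076),("plate top -x",D,520,192,.076),
 ("tray -y-x",S,234,233,.067),("tray -y+x",S,371,312,.067),("tray +y+x",S,498,180,.067),
 ("tray +y+x",D,57,337,.067),("tray +y-x",D,213,420,.067),("tray -y-x",D,437,271,.067),
 ("mal top",S,181,57,.091),("mal top",D,513,444,.091),("pad",S,179,115,.006),("pad",D,515,545,.006),
 ("hand end top",S,62,122,.071),("hand end top",D,683,376,.071),("hand end top2",D,695,389,.071),("hand end top2",S,70,133,.071)]:
    print(n,"S" if c is S else "D",onz(c,P(c,x,y),z).round(4))
print("pinhead",tri(S,P(S,115,374),D,P(D,567,83)))
for nm,a,b in [("plate-x",(166,303),(520,192)),("mal",(181,57),(513,444)),("pad",(179,115),(515,545))]: print(nm,tri(S,P(S,*a),D,P(D,*b)))
E
```

```text
bed -y-x S [ 0.5389 -0.26    0.012 ]
bed -y+x S [ 0.7233 -0.2836  0.012 ]
bed +y+x S [0.795  0.2683 0.012 ]
bed -y-x D [ 0.5292 -0.2475  0.012 ]
bed +y-x D [0.6005 0.3052 0.012 ]
bed +y+x D [0.787  0.2755 0.012 ]
plate top -x S [ 0.5845 -0.0908  0.076 ]
plate top +x S [ 0.7216 -0.1041  0.076 ]
plate top +x D [ 0.7124 -0.0959  0.076 ]
plate top -x D [ 0.5774 -0.0858  0.076 ]
tray -y-x S [0.5901 0.0273 0.067 ]
tray -y+x S [0.7505 0.0105 0.067 ]
tray +y+x S [0.7864 0.2409 0.067 ]
tray +y+x D [0.7797 0.2444 0.067 ]
tray +y-x D [0.62   0.2627 0.067 ]
tray -y-x D [0.5826 0.032  0.067 ]
mal top S [0.4174 0.2039 0.091 ]
mal top D [0.4128 0.2054 0.091 ]
pad S [0.4184 0.2001 0.006 ]
pad D [0.4095 0.2095 0.006 ]
hand end top S [0.354  0.0627 0.071 ]
hand end top D [0.3586 0.0605 0.071 ]
hand end top2 D [0.3448 0.0697 0.071 ]
hand end top2 S [0.3713 0.0534 0.071 ]
pinhead (array([ 0.60292505, -0.20594883,  0.11191359]), np.float64(0.003579278780794414))
plate-x (array([ 0.58151973, -0.08941838,  0.0726651 ]), np.float64(0.0035298485231792707))
mal (array([0.41511065, 0.20462863, 0.08949657]), np.float64(0.003141769933137939))
pad (array([4.13894335e-01, 2.04789010e-01, 1.52600276e-04]), np.float64(0.0028168905551070444))
```

```bash
cat >> h.py <<'E'
YAW=-0.1287
BX=np.array([np.cos(YAW),np.sin(YAW),0]);BY=np.array([-np.sin(YAW),np.cos(YAW),0]);Z=np.array([0,0,1.])
def rv(y,z):
    y=np.array(y)/np.linalg.norm(y); return Rot.from_matrix(np.c_[np.cross(y,z),y,z]).as_rotvec()
def snap(cams,n,f,g=.7):
    c=cams.capture(n); np.savez(f"pics/{f}.npz",**{k:np.array(v) for k,v in c.items()})
    cv2.imwrite(f"pics/{f}.png",(255*(c["pixels"][:,:,::-1]/255.)**g).astype(np.uint8)); return c
E
python3 - <<'E'
from h import *
from rig import ctrl,kinematics,cams
s=ctrl.read_state();c=cams.capture("wrist");R=Rot.from_rotvec(s["tcp_rot"]).as_matrix()
print("cam in tool",R.T@(-c["R"].T@c["t"]-s["ee_pos"]),"fwd",R.T@c["R"][2])
p=np.array([.6425,-.1446,.25])
for sg in(1,-1): print(sg,kinematics.ik(p,rv(sg*BX,-Z)))
# strike pose check
pz=-np.sin(.611)*BX+np.cos(.611)*Z
for sg in(1,-1): print("strike",sg,kinematics.ik([.615,-.14,.22],rv(sg*np.cross(pz,BY),-pz)))
hd=np.array([-.057,-.142,0]);hd/=np.linalg.norm(hd)
for sg in(1,-1): print("mal",sg,kinematics.ik([.394,.153,.12],rv(sg*np.cross(Z,hd),-Z)))
ctrl.line_to(s["ee_pos"]+[0,0,.07])
sg=min((1,-1),key=lambda g:abs(kinematics.ik(p,rv(g*BX,-Z))[5]) if kinematics.ik(p,rv(g*BX,-Z)) is not None else 9)
ctrl.movep(p,rv(sg*BX,-Z)); print(sg,ctrl.read_state()["time"])
snap(cams,"wrist","w1")
E
```

```text
cam in tool [ 0.07849627  0.0002802  -0.14203338] fwd [-3.07747892e-01 -1.39478771e-04  9.51467927e-01]
1 [-0.33825212  0.32216583  1.19001806  0.          1.62940877 -0.20955212]
-1 None
strike 1 [-0.43586812 -0.08503858  1.82237501  0.23733482  0.82976677  2.72553472]
strike -1 [-0.43586812 -0.08503858  1.82237501  0.23733482  0.82976677 -0.41605794]
mal 1 [ 1.87681699e-01 -1.05509900e-01  1.92881332e+00 -4.44089210e-16
  1.31828923e+00  5.69401668e-01]
mal -1 [ 1.87681699e-01 -1.05509900e-01  1.92881332e+00 -4.44089210e-16
  1.31828923e+00 -2.57219099e+00]
1 2.9333
```

View pics/w1.png

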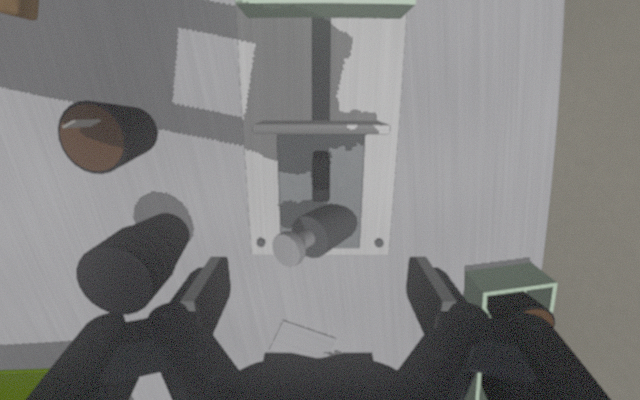

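The wrist view has the tab around (321,175), the plate's top edge at v≈124–133, the tray's near wall at v≈3–17, and the pin head at (289,250).

Run:
```python
from h import *
c=np.load("pics/w1.npz")
im=cv2.resize(cv2.imread("pics/w1.png")[110:270,235:420],None,fx=4,fy=3.7,interpolation=cv2.INTER_CUBIC)
cv2.imwrite("pics/w1c.png",im[:600,:800])
o=-c["R"].T@c["t"]; print("cam",o.round(4))
b=lambda p:(float(p@BX),float(p@BY))
for n,u,v,z in [("bed-y-x",253,253,.012),("bed-y+x",387,253,.012),("plate L",252,125,.076),("plate R",389,125,.076),("plate bot edge L",252,133,.076),
 ("tray wall bot L",238,17,.012),("tray wall bot R",411,17,.012),("tray rim L",238,3,.067),("tray rim R",414,3,.067),
 ("tab top far",321,152,.094),("tab top L",313,170,.094),("tab R",329,170,.094),("pin head",289,250,.114),("bedL",245,60,.012),("bedR",403,60,.012)]:
    p=onz(c,(u,v),z); print(n,p.round(4),"bed",np.round(b(p),4))
```

```text
cam [ 0.6522 -0.0678  0.3921]
bed-y-x [ 0.5375 -0.255   0.012 ] bed [ 0.5658 -0.1839]
bed-y+x [ 0.7204 -0.2791  0.012 ] bed [ 0.7502 -0.1843]
plate L [ 0.5836 -0.0829  0.076 ] bed [ 0.5894 -0.0073]
plate R [ 0.7199 -0.1008  0.076 ] bed [ 0.7268 -0.0075]
plate bot edge L [ 0.5821 -0.0907  0.076 ] bed [ 0.5889 -0.0152]
tray wall bot L [0.5762 0.0323 0.012 ] bed [0.5673 0.1059]
tray wall bot R [0.7663 0.0075 0.012 ] bed [0.759  0.1058]
tray rim L [0.5895 0.0296 0.067 ] bed [0.5808 0.105 ]
tray rim R [0.7533 0.0084 0.067 ] bed [0.746 0.105]
tab top far [ 0.6489 -0.1161  0.094 ] bed [ 0.6584 -0.0318]
tab top L [ 0.6388 -0.1327  0.094 ] bed [ 0.6506 -0.0496]
tab R [ 0.6545 -0.1347  0.094 ] bed [ 0.6663 -0.0496]
pin head [ 0.6049 -0.2061  0.114 ] bed [ 0.6263 -0.1267]
bedL [ 0.5755 -0.0129  0.012 ] bed [0.5724 0.061 ]
bedR [ 0.7546 -0.0363  0.012 ] bed [0.753  0.0608]
```

View pics/w1c.png

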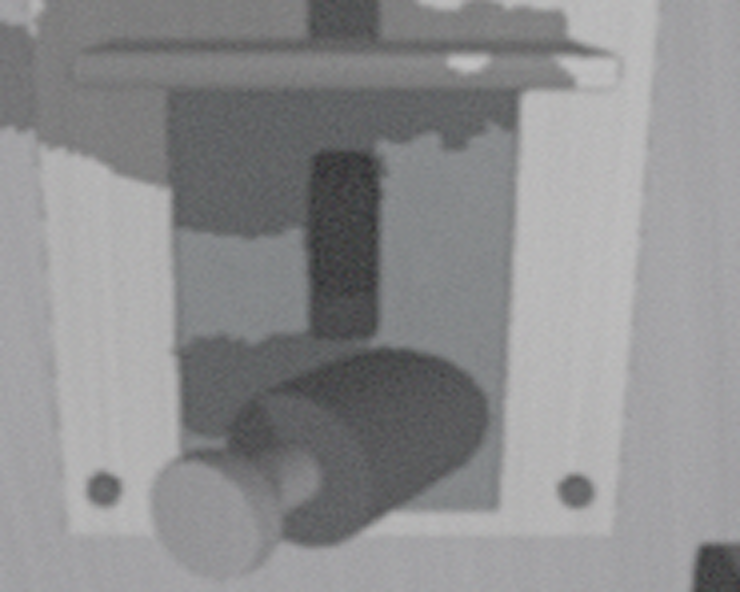

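Run:
```python
from h import *
from rig import ctrl,kinematics,cams
t=.6585*BX-.056*BY
ctrl.command_gripper(.06)
r=rv(BX,-Z)
ctrl.movep(t+.14*Z,r)
print(ctrl.line_to(t+.056*Z,.12,threshold=8))
ctrl.command_gripper(.0,40); s=ctrl.read_state(); print(s["grip_width"],s["force"],s["ee_pos"])
p0=s["ee_pos"]
print(ctrl.line_to(p0+.095*BY,.08,threshold=15)); s=ctrl.read_state();print(s["ee_pos"],(s["ee_pos"]-p0)@BY,s["force"],s["time"])
np.save("pics/p0.npy",p0)
snap(cams,"wrist","w2")
```

```text
False
0.01770061148095726 [-3.79725277 -0.12499999  5.58848308] [ 0.64583412 -0.14008015  0.05659707]
False
[ 0.6584807  -0.04572831  0.0566409 ] 0.09519464009507501 [ 5.73958434  1.62009471 -4.29531698] 6.5083
```

View pics/w2.png

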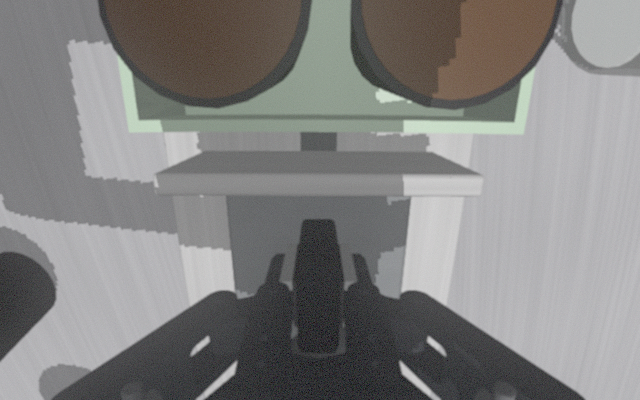

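The plate's outer top edge is at v≈173 and the tray's outer rim edge at v≈132.

Run:
```python
from h import *
c=np.load("pics/w2.npz"); g=cv2.cvtColor(c["pixels"],cv2.COLOR_RGB2GRAY).astype(float)
for u in(240,280,360,390): print(u,g[120:198,u-6:u+6].mean(1).round().astype(int).tolist())
for n,u,v,z in [("pl",240,173,.076),("plR",400,173,.076),("trayL",240,132,.067),("trayR",420,132,.067),("corner",130,132,.067),("cornerR",525,134,.067)]:
    p=onz(c,(u,v),z); print(n,np.round([p@BX,p@BY],4))
```

```text
240 [110, 116, 116, 116, 116, 116, 115, 115, 115, 116, 115, 113, 109, 108, 108, 108, 108, 107, 108, 108, 107, 109, 108, 108, 107, 108, 108, 108, 108, 107, 98, 85, 77, 77, 79, 78, 79, 77, 77, 77, 78, 78, 77, 78, 79, 79, 77, 78, 78, 79, 77, 77, 82, 89, 99, 104, 106, 108, 109, 110, 110, 109, 110, 110, 108, 109, 108, 107, 107, 107, 106, 105, 104, 98, 92, 83, 76, 73]
280 [113, 118, 118, 118, 118, 118, 118, 117, 118, 118, 118, 115, 111, 109, 109, 108, 107, 109, 108, 108, 109, 108, 108, 108, 108, 109, 108, 108, 109, 108, 103, 86, 76, 77, 78, 79, 79, 78, 77, 77, 77, 77, 78, 77, 78, 78, 78, 78, 78, 77, 78, 78, 79, 88, 97, 104, 107, 108, 109, 109, 110, 108, 110, 109, 108, 107, 107, 106, 106, 105, 105, 105, 103, 99, 94, 86, 76, 72]
360 [112, 119, 121, 120, 120, 120, 120, 121, 120, 119, 120, 117, 112, 109, 108, 109, 108, 109, 109, 109, 110, 110, 109, 108, 108, 108, 109, 109, 109, 110, 104, 92, 80, 77, 78, 80, 80, 80, 78, 79, 77, 79, 78, 79, 78, 79, 80, 79, 80, 79, 79, 78, 79, 86, 95, 104, 107, 110, 111, 110, 111, 112, 110, 110, 107, 108, 105, 105, 106, 105, 106, 105, 105, 103, 98, 91, 77, 71]
390 [105, 117, 120, 119, 119, 119, 119, 120, 120, 118, 118, 129, 150, 156, 138, 117, 108, 108, 108, 109, 110, 108, 108, 109, 110, 108, 109, 110, 109, 110, 107, 97, 84, 79, 79, 79, 81, 81, 80, 79, 80, 79, 80, 80, 79, 80, 81, 80, 81, 80, 80, 79, 81, 85, 95, 104, 108, 110, 112, 113, 113, 112, 112, 112, 110, 108, 108, 107, 106, 107, 106, 108, 107, 104, 101, 96, 99, 105]
pl [0.6269 0.0892]
plR [0.6922 0.0892]
trayL [0.6259 0.1048]
trayR [0.7018 0.1048]
corner [0.5784 0.1053]
cornerR [0.7479 0.1045]
```

Run:
```python
from h import *
from rig import ctrl,kinematics,cams
p=ctrl.read_state()["ee_pos"]
def gap(f):
    c=snap(cams,"wrist",f); g=cv2.cvtColor(c["pixels"],cv2.COLOR_RGB2GRAY).astype(float)
    return c,g
for d in(.013,.0165):
    hit=ctrl.line_to(p+d*BY,.03,threshold=14); s=ctrl.read_state(); print(hit,(s["ee_pos"]-p)@BY,s["force"]@BY)
    ctrl.sleep(.15)
print(ctrl.read_state()["force"]@BY)
ctrl.command_gripper(.05); s=ctrl.read_state(); ctrl.sleep(.2)
ctrl.line_to(s["ee_pos"]+[0,0,.09],.2)
snap(cams,"wrist","w3"); print(ctrl.read_state()["time"])
```

```text
False 0.01329817215942106 1.8181439743210235
False 0.016177646908372412 -3.1379737127178777
-4.13869467807603
8.9833
```

View pics/w3.png

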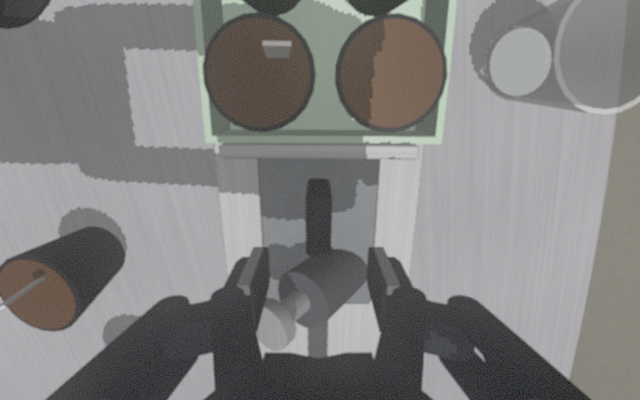

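The stop appears to be abutting the tray (rim edge v≈143, plate v≈145) and the pin head is at (277,322). I'll measure the gap and pin, then look at the mallet from above.

Run:
```python
from h import *
from rig import ctrl,kinematics,cams
c=np.load("pics/w3.npz"); g=cv2.cvtColor(c["pixels"],cv2.COLOR_RGB2GRAY).astype(float)
for u in(250,340): print(g[134:162,u-8:u+8].mean(1).round().astype(int).tolist())
for n,u,v,z in[("rim",250,143.5,.067),("rim",420,143.5,.067),("plate",250,145,.076),("pin",277,322,.114)]:
    p=onz(c,(u,v),z);print(n,np.round([p@BX,p@BY],4))
a=dict(np.load("pics/w1.npz")); a["t"]=a["t"]-a["R"]@(.1114*BY)   # shift so the stop coincides
p,e=tri(a,(286.5,250),c,(277,322)); print("pin tri",p.round(4),e,np.round([p@BX,p@BY],4))
hd=np.array([-.057,-.142,0]);hd/=np.linalg.norm(hd); m=np.array([.4145,.2045,0])
s=ctrl.read_state(); ctrl.line_to(s["ee_pos"]+[0,0,.12],.3)
r=rv(np.cross(Z,hd),-Z); R=Rot.from_rotvec(r).as_matrix()
print("toolx",R[:,0])
q=m+.05*hd+.26*Z
ctrl.movep(q,r); c=snap(cams,"wrist","w4"); print(ctrl.read_state()["time"])
print("expected head px",proj(c,[m+.091*Z,m+.006*Z,m+hd*.155+.071*Z]))
```

```text
[75, 86, 100, 106, 106, 107, 107, 105, 96, 82, 81, 93, 100, 103, 103, 103, 102, 102, 101, 100, 99, 97, 93, 86, 87, 93, 98, 99]
[74, 84, 101, 109, 110, 110, 109, 109, 104, 87, 79, 91, 101, 106, 107, 106, 104, 103, 100, 99, 98, 99, 97, 90, 81, 72, 69, 69]
rim [0.61   0.1045]
rim [0.7318 0.1046]
plate [0.6119 0.1047]
pin [ 0.6303 -0.0111]
pin tri [ 0.6167 -0.1037  0.0984] 0.005768615073770543 [ 0.6249 -0.0237]
toolx [ 3.72517194e-01  9.28025291e-01 -6.85956805e-17]
10.8167
expected head px [[317.21502294 129.88252809]
 [317.37225129 123.57650507]
 [317.44319086 259.68322677]]
```

View pics/w4.png

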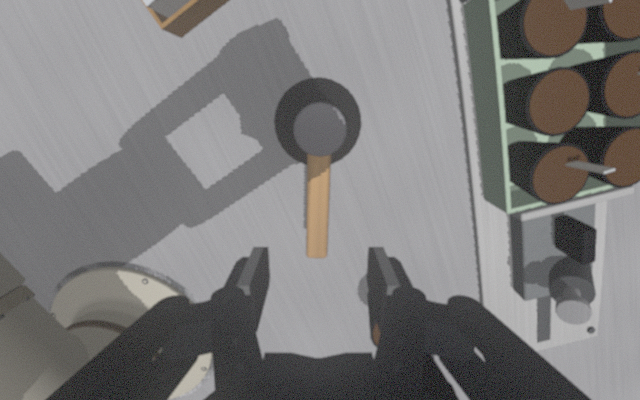

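The mallet head top is at (320,131), the pad centre at (318,122), and the handle runs from (318,155) to (317,257), so it lies as expected. I'll refine with the wood mask, then grip and lift.

Run:
```python
from h import *
from rig import ctrl,kinematics,cams
c=np.load("pics/w4.npz"); hsv=cv2.cvtColor(c["pixels"],cv2.COLOR_RGB2HSV)
m=((hsv[...,0]<22)&(hsv[...,1]>85)).astype(np.uint8); m[:145]=0;m[270:]=0;m[:,:295]=0;m[:,340:]=0
y,x=np.nonzero(m); 
rows=[(r,x[y==r].mean()) for r in range(165,250,1) if (y==r).sum()>5]
f=np.polyfit([a for a,_ in rows],[b for _,b in rows],1); print(len(x),y.min(),y.max(),f)
A=onz(c,(np.polyval(f,170),170),.071);B=onz(c,(np.polyval(f,245),245),.071); hd=(B-A)/np.linalg.norm(B-A)
head=onz(c,(320,131),.091); pad=onz(c,(317.5,121.5),.006); end=onz(c,(np.polyval(f,y.max()),y.max()),.071)
print("hd",hd,"A",A,"head",head,"pad",pad,"end",end,np.linalg.norm((end-head)[:2]))
# axis point: 155 mm back from end along hd
ax=end-.155*hd; print("axis",ax, "lat off head",np.cross(hd,head-A)[2])
h0=(ax+head)/2; h0=A+hd*((h0-A)@hd); h0[2]=0
np.savez("pics/mal.npz",hd=hd,h0=h0,pad=pad)
r=rv(np.cross(Z,hd),-Z); g=h0+.056*hd
ctrl.command_gripper(.06)
ctrl.movep(g+.13*Z,r)
print(ctrl.line_to(g+(.056-.0187)*Z,.12,threshold=6))
ctrl.command_gripper(0,110); s=ctrl.read_state(); print(s["grip_width"],s["ee_pos"],s["force"],s["ft_torque"])
ctrl.line_to(s["ee_pos"]+[0,0,.15],.15); np.save("pics/g.npy",s["ee_pos"])
s=ctrl.read_state(); print(s["force"],s["time"],s["grip_width"])
snap(cams,"wrist","w5")
```

```text
2094 154 257 [-2.65287510e-02  3.22766521e+02]
hd [-3.96932647e-01 -9.17847740e-01 -6.13206476e-16] A [0.39871508 0.16241903 0.071     ] head [0.41664921 0.20246181 0.091     ] pad [0.41559795 0.20679817 0.006     ] end [0.35645139 0.06469126 0.071     ] 0.1503479413283838
axis [0.41797595 0.20695766 0.071     ] lat off head 0.0005665183046645733
False
0.02420376257348208 [0.39513359 0.15340689 0.03799855] [-3.40822847 -2.82768975  9.86509505] [-0.18603716  0.472243   -0.0475432 ]
[-0.04784357 -0.30594757 -2.81653844] 14.1583 0.024658905980938454
```

```bash
cat >> h.py <<'E'
PZ=-np.sin(.611)*BX+np.cos(.611)*Z
TOP=.626*BX-.012*BY+.114*Z
RS=rv(np.cross(PZ,-BY),-PZ)
def strike_tcp(d): return TOP-.056*BY+(.032+d)*PZ   # d: mallet face height above the undriven head
E
python3 - <<'E'
from h import *
from rig import ctrl,kinematics,cams
s=ctrl.read_state(); ctrl.line_to(s["ee_pos"]+[0,0,.1],.3)
ctrl.movep(strike_tcp(.16),RS); ctrl.line_to(strike_tcp(.04),.15)
s=ctrl.read_state(); print(s["time"],s["ee_pos"]-strike_tcp(.04),s["force"],s["grip_width"])
out=[]
for n in("scene","side"):
    c=snap(cams,n,n+"6"); im=cv2.imread(f"pics/{n}6.png"); u=proj(c,[TOP])[0]; x,y=(u-[66,74]).astype(int)
    print(n,u,x,y); im=im[y:y+148,x:x+132]; out.append(cv2.resize(im,None,fx=3,fy=3,interpolation=cv2.INTER_CUBIC))
cv2.imwrite("pics/comp.png",np.hstack(out))
E
```

```text
16.8 [0.00010076 0.00016912 0.00077738] [-0.74575623 -0.15776898 -2.92376747] 0.024592877724552223
scene [335.9050932  233.02177622] 269 159
side [309.78944164 183.74870802] 243 109
```

View pics/comp.png

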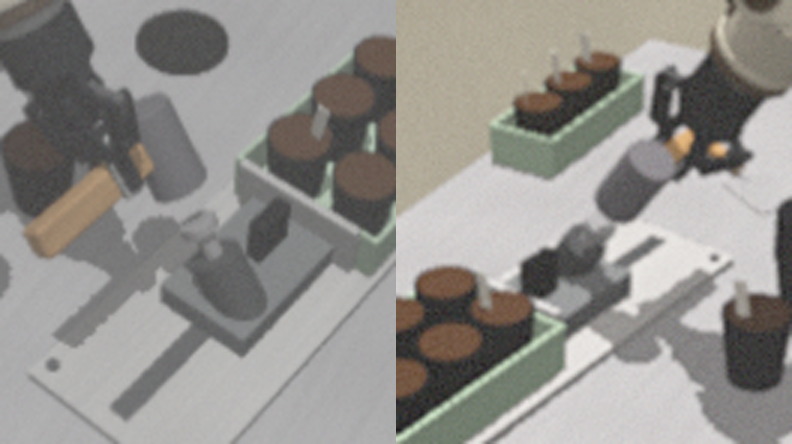

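In both views the pin head sits at my predicted spot (scene crop (200,222), side crop (598,222)), and the mallet axis is in line with the pin. Now I'll strike.

Run:
```python
from h import *
from rig import ctrl,kinematics,cams
print(ctrl.line_to(strike_tcp(-.029),.16,threshold=45)); s=ctrl.read_state()
print((s["ee_pos"]-strike_tcp(0))@PZ,s["force"],s["force"]@PZ,s["grip_width"],s["time"])
hit=ctrl.line_to(s["ee_pos"]-.004*PZ,.03,threshold=25); s=ctrl.read_state()   # bottomed?
print(hit,(s["ee_pos"]-strike_tcp(0))@PZ,s["force"]@PZ,s["ft_torque"])
ctrl.line_to(strike_tcp(.09),.2)
for n in("scene","side"):
    c=snap(cams,n,n+"7"); print(n,[proj(c,[TOP-d*PZ])[0].round(1) for d in(0,.03)])
```

```text
True
-0.02755305794781316 [-0.83255722  0.33182175  0.82063421] 1.1702696616621422 0.024517356903971315 17.35
True -0.03020309853727853 10.290299219872617 [ 0.77951777 -0.07099139  0.51543049]
scene [array([335.9, 233. ]), array([340.6, 241.8])]
side [array([309.8, 183.7]), array([305.8, 188.6])]
```

Run:
```python
from h import *
from rig import ctrl,kinematics,cams
def match(a,b,u,hw,hh,m):
    a=cv2.cvtColor(a,cv2.COLOR_RGB2GRAY);b=cv2.cvtColor(b,cv2.COLOR_RGB2GRAY);x,y=map(int,u)
    t=a[y-hh:y+hh,x-hw:x+hw]; r=cv2.matchTemplate(b[y-hh-m:y+hh+m,x-hw-m:x+hw+m],t,cv2.TM_CCOEFF_NORMED)
    _,v,_,l=cv2.minMaxLoc(r); return np.array(l)-m,v
for n,u in(("scene",(335.9,233)),("side",(309.8,183.7))):
    print(n,match(np.load(f"pics/{n}6.npz")["pixels"],np.load(f"pics/{n}7.npz")["pixels"],u,8,7,14))
c=snap(cams,"wrist","w7"); w5=np.load("pics/w5.npz")
def head(c):  # wood in the wrist view
    h=cv2.cvtColor(c["pixels"],cv2.COLOR_RGB2HSV); m=((h[...,0]<22)&(h[...,1]>100)).astype(np.uint8)
    m[:, :270]=0; m[:,370:]=0
    n,l,st,ce=cv2.connectedComponentsWithStats(m); i=st[1:,4].argsort()[::-1][:3]+1; return [(st[k].tolist(),ce[k].round(1)) for k in i]
print(head(w5));print(head(c))
# mallet head top centre as seen rigidly in tool
d=np.load("pics/mal.npz"); g=np.load("pics/g.npy"); top=d["h0"]+.241*Z; u=proj(w5,[top])[0]; print(u,match(w5["pixels"],c["pixels"],u,45,40,20))
```

```text
scene (array([-14,  -6]), 0.6555050611495972)
side (array([ 8, -9]), 0.5493100881576538)
[([288, 256, 61, 103, 5439], array([318. , 305.7])), ([302, 397, 2, 2, 2], array([302.5, 397.5])), ([313, 381, 1, 2, 2], array([313. , 381.5]))]
[([289, 281, 66, 78, 3988], array([319.5, 319.6])), ([331, 364, 3, 1, 3], array([332., 364.])), ([327, 362, 2, 3, 3], array([327.3, 363. ]))]
[318.02439967 179.36044917] (array([20, 18]), 0.2215031087398529)
```

Run:
```python
from h import *
for f in("w5","w7"):
    im=np.load(f"pics/{f}.npz")["pixels"]
    for v in range(90,300,8): print(f,v," ".join("%3d,%2d"%(im[v:v+3,u:u+4].mean(),im[v:v+3,u:u+4,0].mean()-im[v:v+3,u:u+4,2].mean()) for u in range(240,401,16)))
```

```text
w5 90  88,-2  86,-1  42, 0  35,-1  52,-2  64,-1  51, 0  48, 0 143,-2 146,-2 145,-2
w5 98  86,-2  88,-1  37,-1  72,-3  75,-2  78,-2  75,-2  95,-3 144,-2 146,-2 145,-2
w5 106  88,-1  88,-1  70,-3  76,-3  77,-2  78,-2  77,-3 102,-3  91,-2 143,-2 146,-2
w5 114  88,-1  63,-3  73,-1  75,-2  75,-2  77,-2  77,-2  77,-1 117,-3 141,-2 146,-2
w5 122  88,-1  70,-3  73,-3  73,-2  74,-2  76,-2  76,-2  75,-3 122,-3  98,-3 146,-2
w5 130  82,-1  72,-2  72,-3  72,-2  73,-2  75,-2  75,-2  74,-2 120,-5 113,-3 147,-2
w5 138  67,-2  70,-2  71,-3  71,-2  72,-1  73,-2  73,-2  72,-1  75,-2 118,-4 146,-2
w5 146  69,-1  70,-3  69,-3  70,-2  71,-3  72,-3  72,-2  71,-1  72,-2 119,-4 139,-2
w5 154  70,-2  69,-3  68,-1  70,-3  70,-2  70,-2  70,-3  71,-2  71,-3 115,-3 113,-2
w5 162  70,-1  68,-1  68,-2  68,-2  68,-2  69,-2  68,-2  70,-2  69,-2  86,-2 106,-4
w5 170  70,-2  69,-3  68,-2  67,-3  68,-3  67,-1  68,-2  67,-2  69,-1  70,-2 108,-4
w5 178  70,-2  70,-1  69,-1  67,-2  67,-2  68,-2  66,-2  67,-2  68,-2  70,-2 108,-4
w5 186  69,-3  69,-2  67,-3  67,-3  66,-1  67,-3  67,-3  68,-2  67,-3  69,-1  91,-3
w5 194  69
[... 2731 characters left out ...]
  98,-3  99,-3  99,-4  85,-1
w7 242  96,-3  98,-3  99,-3  98,-3  98,-4  98,-3  98,-5  99,-4  98,-2  99,-4  75, 0
w7 250 165, 0  98,-3  97,-3  98,-2  98,-3  99,-3  98,-4  98,-4  98,-2 100,-4  74, 0
w7 258 142, 0  94,-2  98,-3  98,-2  98,-3  99,-2  99,-4  99,-4  99,-4 143,-1  74, 1
w7 266 173, 0 153,-1  97,-3  97,-3  98,-3  97,-1  98,-3  98,-3  93,-2 141,-2  73, 0
w7 274 147,-2 112,-3  66, 0  88,-2  97,-3  97,-1  98,-3  90,-2  35, 0 141,-1  74, 1
w7 282 147,-2  48,-2  58, 0  63,28  82,37  85,24  82,45  67, 0  34, 0 141,-1  73, 0
w7 290 148,-2  40, 0  39, 1  59,24  81,44  79,43  82,45  46, 1  35, 2  32, 0  73, 0
w7 298  38,-1  38, 0  37, 0  55,22  79,44 112,68  81,46  33, 3  32, 1  33, 1  34, 0
```

Run:
```python
from h import *
from rig import ctrl
c=np.load("pics/w7.npz"); s=ctrl.read_state(); T=Rot.from_rotvec(s["tcp_rot"]).as_matrix(); p=s["ee_pos"]
a=np.linspace(0,2*np.pi,73)
for th in np.arange(0,.36,.04):
    circ=np.c_[.056+.027*np.cos(a),.027*np.sin(a),0*a-.053]-[0,0,-.0187]  # tool frame about grasp
    R=Rot.from_rotvec([0,th,0]).as_matrix()   # tool x -> -z is up
    q=circ@R.T+[0,0,-.0187]; u=proj(c,q@T.T+p); print(round(th,2),"v",u[:,1].min().round(1),u[:,1].max().round(1),"u",u[:,0].min().round(1),u[:,0].max().round(1))
for f in("w5","w7"):
    g=cv2.cvtColor(np.load(f"pics/{f}.npz")["pixels"],cv2.COLOR_RGB2GRAY); 
    print(f,"top",g[84:130:2,316:322].mean(1).astype(int).tolist(),"row190",g[188:193,214:260:2].mean(0).astype(int).tolist(),g[188:193,380:430:2].mean(0).astype(int).tolist())
```

```text
0.0 v 82.4 259.6 u 228.9 410.5
0.04 v 87.5 265.1 u 227.1 412.3
0.08 v 93.4 270.8 u 225.4 414.1
0.12 v 100.4 276.5 u 223.7 415.9
0.16 v 108.3 282.3 u 221.9 417.7
0.2 v 117.4 288.1 u 220.2 419.5
0.24 v 127.6 293.9 u 218.6 421.3
0.28 v 139.0 299.7 u 217.0 422.9
0.32 v 151.5 305.5 u 215.5 424.5
w5 top [40, 38, 47, 58, 71, 74, 73, 78, 78, 78, 76, 79, 74, 76, 76, 75, 75, 76, 75, 75, 75, 74, 72] row190 [147, 144, 143, 148, 142, 129, 106, 96, 89, 86, 70, 67, 69, 71, 68, 67, 69, 68, 68, 67, 68, 69, 68] [68, 69, 69, 68, 69, 71, 68, 70, 68, 69, 68, 93, 141, 143, 143, 141, 143, 141, 142, 140, 141, 142, 143, 143, 143]
w7 top [76, 56, 57, 56, 58, 58, 59, 55, 57, 59, 57, 57, 57, 58, 59, 63, 77, 99, 100, 100, 100, 99, 98] row190 [90, 148, 168, 167, 165, 130, 80, 91, 93, 96, 97, 97, 97, 98, 97, 98, 99, 97, 98, 97, 96, 98, 97] [101, 101, 102, 102, 102, 101, 103, 101, 101, 103, 102, 102, 104, 108, 109, 107, 141, 147, 148, 150, 149, 148, 148, 147, 148]
```

Run:
```python
from h import *
for f in("scene6","scene7"):
    g=cv2.cvtColor(np.load(f"pics/{f}.npz")["pixels"],cv2.COLOR_RGB2GRAY)
    print(f,"cols",list(range(322,358,1))[0])
    for v in range(222,260): print(v," ".join("%3d"%x for x in g[v,322:358]))
```

```text
scene6 cols 322
222  69  74  73  76  76  80  85  82  86  83  88 101 123 134 143 143 141 143 144 144 148 149 154 155 143 100  84  81  83  83  83  84  81  81  84  83
223  66  69  72  76  78  79  80  81  86  89 103 125 141 144 144 144 143 144 144 151 154 158 157 153 145 110  86  80  81  82  83  83  83  81  80  83
224  65  68  70  73  76  79  82  86 102 121 128 141 144 143 141 141 144 146 150 152 157 157 154 153 151 139 104  86  82  82  81  92  82  83  83  84
225  68  70  72  77  85  96 103 123 129 140 143 145 143 141 143 145 146 151 153 155 157 155 156 154 154 151 110  85  82  82  93  98  95  88  82  84
226 103  94  97 108 123 131 129 140 144 145 144 144 142 139 142 140 149 155 158 156 156 153 156 156 155 152 120  88  82  94 100 101 102  96  93  86
227 134 129 131 136 141 142 143 142 143 141 142 143 144 141 139 149 154 156 152 156 154 154 156 157 156 157 140  96  97 101 100 102 102 103 100  85
228 141 145 146 145 141 143 145 143 143 143 140 145 137 135 135 139 148 147 151 152 153 154 158 156 156 151 131 104 102 101 102 103 101  97  88  68
229 145 144 145 147 140 145 143 144 144 141 139 
[... 9479 characters left out ...]
 102 101 104 101  81  72  61  59  59  59  60  63  58  62  70  65  68  66  67  63  64  67  67  65  65  67  84
256 150 102  69  68  70  81  93  99 103 103 104 102 100  94  93  69  57  54  59  57  61  64  64  62  64  68  67  65  69  67  69  67  68  66  67  73
257 148 102  71  65  65  69  77  90  99 101 103 103 100 101  97  79  63  57  56  59  61  62  64  66  67  67  69  67  69  69  70  70  68  64  65  64
258 151 103  70  66  65  65  70  72  81  98 102 103 103 103 102  95  76  59  57  61  63  61  59  62  65  64  68  66  69  68  68  66  69  66  66  64
259 155 127  89  70  64  65  63  64  69  76  93  98 104 100 100 100  98  77  60  59  58  63  61  62  66  67  66  67  70  64  70  68  67  66  67  65
```

```bash
cat >> h.py <<'E'
TH=.15
def strike2(d,off=.046):
    R=Rot.from_rotvec(RS)*Rot.from_rotvec([0,-TH,0])
    return TOP-off*BY+(.0507+d)*PZ+.0187*R.as_matrix()[:,2], R.as_rotvec()
E
python3 - <<'E'
from h import *
from rig import ctrl,kinematics,cams
ctrl.command_gripper(0,120)
p,r=strike2(.06); ctrl.movep(p,r); p,_=strike2(.015); ctrl.line_to(p,.15)
for d in(-.031,-.034):
    p1,_=strike2(d); s0=ctrl.read_state()
    hit=ctrl.line_to(p1,.1,threshold=40); s=ctrl.read_state()
    print(hit,"short of target",(s["ee_pos"]-p1)@PZ,"F",s["force"]@PZ,s["ft_torque"].round(2),s["grip_width"])
p,_=strike2(.09); ctrl.line_to(p,.2)
print(ctrl.read_state()["time"])
c=snap(cams,"scene","scene8"); g=cv2.cvtColor(c["pixels"],cv2.COLOR_RGB2GRAY)
for v in range(232,254): print(v," ".join("%3d"%x for x in g[v,328:352]))
c=snap(cams,"wrist","w8"); g=cv2.cvtColor(c["pixels"],cv2.COLOR_RGB2GRAY)
print("top",g[84:150:2,316:322].mean(1).astype(int).tolist()); im=c["pixels"].astype(int); print("bot",(im[240:310:2,316:322,0]-im[240:310:2,316:322,2]).mean(1).astype(int).tolist())
E
```

```text
True short of target 0.004200168631510299 F 0.8288424153803695 [-0.02  0.22  0.05] 0.024379655100612622
False short of target 0.0015482171632854413 F 23.60604839146597 [-0.99  1.02 -0.72] 0.024559795372605154
21.0167
232  92  88  87  89  99 120 153 157 157 155 158 157 158 160 157 153 135 114 106 103 102 105 103 104
233  91  89  90  93 100 113 150 154 156 157 160 157 161 157 155 137 114 108  99 103 103 105 103 100
234  88  92  96  98 104 138 152 155 157 156 158 161 159 152 132 116 109 105 100 101 104 104 102 102
235  85  91  98  99 108 148 155 158 159 160 158 154 145 133 119 114 112 111 103 102 104 103 102 100
236  94 100  99 102 135 153 154 160 160 156 144 134 124 120 117 119 115 118 104  92  95 101 104 101
237  98  97 100 113 149 160 160 160 157 146 129 118 118 115 117 117 120 122 107  87  79  87  92 101
238 104 106 135 140 155 161 160 155 140 129 118 116 118 119 119 119 121 120 107  90  73  72  77 100
239 134 141 152 158 158 158 155 139 125 118 119 117 119 122 124 121 119 115 108 101  76  71  72  88
240 152 157 159 160 157 159 157 126 117 118 119 119 121 121 126 119 113 114 108  96
[... 889 characters left out ...]
 65  64  66  67  67  68  69
250 103 103 105 105 107 103  97  76  68  55  55  58  59  61  62  65  62  65  69  67  65  68  66  71
251 104 101 104 104 104 103 101  78  70  63  58  55  61  58  60  61  63  68  66  67  68  69  68  69
252 104 103 102 102 102 101 101  78  75  68  60  56  62  60  60  61  60  65  67  63  66  69  67  65
253 100 101 103 105 102 101 101  94  79  72  60  58  57  57  57  64  64  65  64  65  71  69  67  69
top [60, 60, 62, 60, 60, 60, 60, 60, 61, 61, 61, 60, 59, 59, 57, 60, 59, 60, 59, 61, 58, 60, 57, 57, 61, 60, 57, 60, 59, 58, 57, 58, 59]
bot [-5, -5, -4, -6, -5, -4, -4, -5, -6, -4, -4, -5, -3, -3, -4, -4, -4, -4, -2, -3, -3, -3, -3, -2, -3, -2, 0, 0, 0, 0, 0, 0, 0, 0, 0]
```

Run:
```python
from h import *
c=np.load("pics/w8.npz"); im=c["pixels"].astype(int); g=im.mean(2)
print("col319 v100..320",g[100:330:4,316:322].mean(1).astype(int).tolist())
print("r-b",(im[260:330:2,310:330,0]-im[260:330:2,310:330,2]).mean(1).astype(int).tolist())
for v in(200,240,270): print(v,"L",g[v-1:v+2,190:250:3].mean(0).astype(int).tolist(),"R",g[v-1:v+2,390:450:3].mean(0).astype(int).tolist())
a=np.linspace(0,2*np.pi,73)
from rig import ctrl
s=ctrl.read_state(); T=Rot.from_rotvec(s["tcp_rot"]).as_matrix(); p=s["ee_pos"]
for th in np.arange(0.12,.6,.06):
    R=Rot.from_rotvec([0,th,0]).as_matrix(); o=[]
    for zz in(.085,0):
        q=(np.c_[.056+.027*np.cos(a),.027*np.sin(a),0*a-(zz-.0507)])@R.T+[0,0,-.0187]; u=proj(c,q@T.T+p); o+=[u[:,1].min().round(0),u[:,1].max().round(0),u[:,0].min().round(0),u[:,0].max().round(0)]
    print(round(th,2),o)
# stop shift from the plate top edge/tab, scene 6->8
A,B=[np.load(f"pics/scene{k}.npz")["pixels"] for k in(6,8)]
A,B=[cv2.cvtColor(x,cv2.COLOR_RGB2HSV) for x in(A,B)]
for f,x in((6,A),(8,B)):
    print(f,"tab/plate rows"); 
    for v in(238,242): print(x[v,345:392,2].tolist())
```

```text
col319 v100..320 [61, 62, 60, 58, 60, 60, 59, 59, 61, 58, 59, 58, 60, 60, 59, 61, 67, 85, 103, 103, 103, 104, 103, 103, 104, 104, 103, 103, 103, 103, 104, 103, 104, 104, 104, 103, 103, 103, 103, 102, 104, 103, 104, 102, 103, 103, 101, 103, 69, 70, 69, 69, 68, 66, 122, 126, 125, 123]
r-b [-4, -4, -4, -4, -3, -4, -3, -3, -3, -3, -3, -2, -3, -2, -2, -2, -1, 0, 0, 0, -1, 0, 0, 0, 0, 0, 0, 40, 77, 79, 78, 78, 78, 79, 79]
200 L [99, 101, 100, 98, 100, 98, 95, 135, 153, 97, 173, 175, 90, 59, 62, 74, 97, 96, 101, 100] R [109, 116, 119, 115, 94, 88, 86, 87, 85, 85, 83, 83, 84, 85, 84, 82, 83, 83, 84, 83]
240 L [160, 157, 155, 155, 159, 156, 153, 156, 151, 70, 69, 71, 73, 71, 72, 72, 72, 97, 102, 105] R [105, 107, 103, 102, 103, 103, 104, 105, 109, 111, 104, 31, 36, 37, 39, 33, 36, 59, 61, 62]
270 L [150, 154, 153, 155, 156, 154, 153, 151, 157, 154, 152, 140, 75, 67, 71, 72, 73, 71, 71, 69] R [103, 104, 103, 102, 105, 105, 104, 80, 85, 134, 31, 37, 31, 30, 29, 42, 60, 61, 60, 62]
0.12 [np.float64(101.0), np.float64(276.0), np.float64(223.0), np.float64(415.0), np.float64(79.0), np.float64(180.
[... 1298 characters left out ...]
, 87, 82, 85, 84, 84, 83, 83, 82, 84, 85, 86, 95, 96, 108, 126]
[69, 70, 67, 69, 72, 93, 62, 45, 44, 50, 47, 47, 46, 47, 57, 87, 101, 104, 106, 105, 103, 100, 103, 107, 104, 103, 103, 107, 100, 104, 103, 103, 103, 98, 76, 75, 82, 88, 87, 86, 83, 84, 82, 85, 90, 92, 89]
8 tab/plate rows
[122, 107, 91, 75, 74, 78, 101, 98, 65, 50, 50, 45, 46, 48, 48, 44, 48, 50, 66, 89, 104, 104, 107, 103, 103, 104, 104, 102, 102, 105, 104, 106, 105, 102, 101, 99, 87, 84, 84, 88, 83, 86, 84, 86, 80, 86, 88]
[100, 84, 70, 73, 68, 69, 66, 70, 68, 51, 49, 45, 44, 49, 59, 90, 102, 103, 106, 105, 101, 104, 100, 106, 103, 103, 106, 103, 106, 105, 104, 104, 105, 93, 77, 63, 71, 84, 82, 80, 84, 87, 83, 84, 87, 90, 92]
```

```bash
cat >> h.py <<'E'
def place_pose(th,dz,d=None):
    d=np.load("pics/mal.npz"); hd=d["hd"]
    R=Rot.from_rotvec(rv(np.cross(Z,hd),-Z))*Rot.from_rotvec([0,-th,0])
    G=d["h0"]*[1,1,0]+.056*hd+(.0567+dz)*Z
    return G+.0187*R.as_matrix()[:,2],R.as_rotvec()
E
python3 - <<'E'
from h import *
from rig import ctrl,kinematics,cams
s=ctrl.read_state(); ctrl.line_to(s["ee_pos"]+[0,0,.08],.25)
p,r=place_pose(.33,.2); print(p,kinematics.ik(p,r)); ctrl.movep(p,r)
ctrl.line_to(place_pose(.33,.02)[0],.2); ctrl.sleep(.1)
hit=ctrl.line_to(place_pose(.33,-.006)[0],.03,threshold=4); s=ctrl.read_state()
print(hit,s["ee_pos"]-place_pose(.33,0)[0],s["force"],s["ft_torque"],s["time"])
for n in("scene","side"): snap(cams,n,n+"9")
from h import *
d=np.load("pics/mal.npz")
for n,old in(("scene","scene0"),("side","side0")):
    A=np.load(f"pics/{old}.npz");B=np.load(f"pics/{n}9.npz"); g=[cv2.cvtColor(x["pixels"],cv2.COLOR_RGB2GRAY) for x in(A,B)]
    u=proj(A,[d["h0"]*[1,1,0]+.049*Z])[0].astype(int); print(n,u)
    for v in range(u[1]-20,u[1]+22,4): print(v,g[0][v,u[0]-16:u[0]+17:2].tolist(),g[1][v,u[0]-16:u[0]+17:2].tolist())
E
```

```text
[0.39241924 0.14786085 0.23900901] [ 0.35695145 -0.00805873  1.6262329  -0.23987885  1.75115683  0.74900495]
True [-0.00014049 -0.00020461 -0.00228562] [-0.60148363  0.18622166  7.2196523 ] [0.36844593 0.01178036 0.04725239] 24.6417
scene [330 163]
143 [143, 141, 143, 142, 146, 143, 142, 144, 144, 146, 143, 142, 136, 125, 106, 83, 73] [47, 47, 41, 49, 47, 47, 39, 44, 47, 42, 44, 61, 81, 80, 70, 66, 62]
147 [143, 141, 140, 140, 138, 145, 145, 143, 142, 143, 145, 144, 144, 143, 143, 145, 143] [46, 40, 44, 41, 47, 45, 44, 46, 48, 49, 81, 86, 87, 85, 88, 89, 85]
151 [142, 141, 140, 144, 140, 115, 102, 105, 105, 106, 105, 121, 142, 143, 143, 141, 143] [48, 47, 45, 47, 45, 41, 49, 48, 59, 57, 68, 80, 84, 83, 84, 86, 86]
155 [144, 145, 143, 143, 102, 102, 106, 105, 106, 104, 101, 105, 122, 139, 140, 144, 142] [49, 43, 48, 47, 48, 47, 47, 47, 62, 74, 70, 65, 82, 87, 85, 86, 84]
159 [146, 143, 143, 143, 101, 67, 74, 85, 88, 88, 77, 62, 115, 143, 143, 141, 141] [42, 45, 54, 45, 48, 45, 45, 56, 52, 50, 67, 53, 81, 85, 87, 86, 86]
163 [135, 133, 137, 139, 140, 132, 84, 68, 66, 68, 64, 61, 112, 1
[... 1826 characters left out ...]
, 67, 43, 49, 54, 60, 57, 58, 61, 56, 56, 54, 47, 29, 42, 78] [184, 143, 63, 38, 45, 61, 55, 55, 58, 51, 61, 54, 55, 51, 33, 28, 55]
280 [60, 40, 42, 41, 57, 57, 53, 57, 57, 54, 56, 57, 61, 49, 36, 29, 31] [60, 32, 33, 40, 44, 54, 57, 55, 55, 54, 55, 58, 54, 51, 33, 30, 30]
284 [43, 45, 41, 36, 57, 59, 53, 58, 59, 60, 57, 61, 60, 44, 32, 43, 42] [24, 27, 28, 24, 41, 54, 48, 53, 56, 57, 53, 57, 54, 53, 34, 33, 28]
288 [38, 40, 41, 37, 26, 44, 52, 56, 61, 61, 56, 53, 48, 41, 41, 39, 46] [32, 28, 32, 25, 30, 36, 45, 53, 55, 59, 59, 50, 44, 36, 32, 29, 31]
292 [71, 38, 43, 48, 40, 35, 37, 35, 31, 40, 36, 42, 45, 44, 47, 41, 45] [39, 28, 26, 26, 24, 32, 29, 27, 28, 30, 33, 28, 32, 33, 22, 32, 25]
```

Contact is at the expected height and the mallet is near upright. I'll release, then inspect the stop and pin with the wrist camera.

Run:
```python
from h import *
from rig import ctrl,kinematics,cams
ctrl.command_gripper(.05); ctrl.sleep(.2)
s=ctrl.read_state(); T=Rot.from_rotvec(s["tcp_rot"]).as_matrix()
ctrl.line_to(s["ee_pos"]-.06*T[:,2],.12); s=ctrl.read_state(); ctrl.line_to(s["ee_pos"]+[0,0,.08],.25)
d=np.load("pics/mal.npz"); hd=d["hd"]; r=rv(np.cross(Z,hd),-Z)
ctrl.movep(d["h0"]*[1,1,0]+.05*hd+.26*Z,r); c=snap(cams,"wrist","w10")
hsv=cv2.cvtColor(c["pixels"],cv2.COLOR_RGB2HSV)
m=((hsv[...,0]<22)&(hsv[...,1]>85)).astype(np.uint8); m[:100]=0;m[300:]=0;m[:,:270]=0;m[:,370:]=0
y,x=np.nonzero(m); print("wood",len(x),y.min(),y.max(),x[y<170].mean(),x[y>240].mean())
g=c["pixels"].mean(2); 
for v in range(72,172,6): print(v,g[v,270:371:5].astype(int).tolist())
# stop view: same relative pose as w3, over the tab, two heights of camera
t=.6585*BX+.060*BY
ctrl.movep(t+.25*Z,rv(BX,-Z)); snap(cams,"wrist","w11")
ctrl.movep(t-.10*BY+.25*Z,rv(BX,-Z)); snap(cams,"wrist","w12")
for f in("w11","w12"):
    c=np.load(f"pics/{f}.npz"); print(f,[proj(c,[.626*BX+(-.012+s)*BY+.114*Z-k*PZ])[0].round(1) for s in(0,.008) for k in(0,.03)], "rim",proj(c,[.6*BX+.105*BY+.067*Z,.6*BX+.113*BY+.067*Z])[:,1], ctrl.read_state()["time"])
    g=c["pixels"].mean(2); P=proj(c,[.64*BX+.11*BY+.07*Z])[0].astype(int)
    print(P,g[max(P[1]-25,0):P[1]+30,P[0]-5:P[0]+5].mean(1).astype(int).tolist())
```

```text
wood 2074 158 259 317.13852813852816 317.551912568306
72 [81, 80, 84, 86, 82, 85, 83, 100, 134, 131, 130, 126, 135, 134, 129, 133, 131, 131, 136, 136, 136]
78 [82, 77, 82, 79, 84, 83, 85, 78, 92, 75, 80, 116, 131, 131, 133, 138, 134, 131, 134, 134, 135]
84 [86, 80, 81, 82, 83, 52, 38, 40, 41, 37, 42, 43, 48, 48, 125, 132, 134, 132, 132, 138, 136]
90 [83, 86, 76, 71, 33, 38, 36, 37, 37, 39, 43, 48, 52, 46, 47, 68, 135, 133, 132, 133, 139]
96 [84, 84, 69, 37, 35, 37, 27, 39, 38, 40, 39, 44, 45, 42, 48, 44, 69, 130, 133, 132, 136]
102 [78, 79, 31, 33, 28, 33, 26, 42, 34, 39, 30, 38, 46, 44, 42, 46, 49, 116, 136, 131, 135]
108 [85, 54, 37, 35, 34, 34, 30, 49, 72, 73, 72, 69, 50, 39, 37, 45, 45, 46, 134, 134, 133]
114 [85, 42, 40, 37, 38, 29, 66, 75, 74, 74, 72, 76, 74, 68, 37, 46, 46, 46, 133, 134, 134]
120 [83, 31, 40, 35, 30, 65, 65, 74, 72, 69, 71, 73, 71, 69, 70, 43, 46, 49, 122, 138, 134]
126 [80, 43, 30, 33, 41, 65, 68, 70, 68, 73, 65, 68, 70, 74, 67, 32, 45, 43, 117, 138, 138]
132 [81, 43, 39, 36, 51, 66, 64, 65, 69, 70, 68, 70, 74, 68, 74, 43, 46, 50, 137, 135, 139]
138 [82, 71, 
[... 587 characters left out ...]
rray([304.6, 246.5]), array([286.3, 250.3]), array([304.5, 239.8])] rim [134.77914591 126.94716723] 28.7417
[300 130] [44, 40, 41, 41, 47, 53, 62, 74, 83, 92, 96, 98, 96, 88, 74, 69, 80, 92, 97, 97, 94, 85, 84, 92, 97, 99, 96, 95, 92, 90, 85, 77, 67, 64, 63, 63, 64, 65, 65, 63, 65, 64, 65, 64, 65, 64, 65, 65, 65, 64, 65, 63, 66, 65, 65]
w12 [array([282.7, 157.7]), array([302.8, 153.1]), array([282.4, 148.9]), array([302.7, 145. ])] rim [27.93939024 18.7946274 ] 28.7417
[298  21] [36, 37, 41, 43, 50, 62, 79, 95, 119, 136, 137, 126, 111, 106, 104, 99, 97, 98, 102, 103, 103, 103, 101, 98, 97, 90, 81, 70, 63, 61, 62, 62, 61, 60, 60, 59, 64, 66, 68, 67, 68, 68, 69, 68, 68, 69, 68, 68, 69, 66, 68]
```

Run:
```python
from h import *
for f,(u0,v0) in(("w11",(282,222)),("w12",(280,124))):
    g=np.load(f"pics/{f}.npz")["pixels"].mean(2).astype(int); print(f,u0)
    for v in range(v0,v0+40,1): print(v," ".join("%3d"%x for x in g[v,u0:u0+56:2]))
g=np.load("pics/w1.npz")["pixels"].mean(2).astype(int); print("w1 272")
for v in range(232,270,2): print(v," ".join("%3d"%x for x in g[v,268:324:2]))
```

```text
w11 282
222 102 100 100  86  65  67  53  52  56  56  58  60  64  67  62  60  54  48  49  47  51  55  54  52  58  54  54  55
223 101  99  99  93  67  59  51  52  49  53  48  55  54  64  68  62  60  52  51  54  49  55  48  52  51  52  56  57
224 103  99 103  98  65  62  54  49  46  50  53  53  60  63  66  61  63  59  52  57  54  54  57  50  54  50  57  53
225 102  99 103  99  68  53  49  51  52  55  55  56  57  61  64  64  63  66  52  53  57  50  49  53  57  56  58  58
226  97 102  97  94  72  49  48  53  60  63  67  57  60  65  63  63  65  68  58  50  51  58  58  52  59  53  54  53
227 102  99 101  97  70  55  58  62  67  63  64  66  64  64  63  64  67  60  57  58  54  47  55  54  57  55  60  56
228 100 100  96  97  76  60  80  87  89  79  69  67  69  63  65  67  68  62  64  57  50  56  53  59  56  55  56  63
229  98 100  98  99  78  82 103 108 108  97  83  72  72  74  69  69  68  63  67  62  51  54  59  57  54  59  58  57
230 104  98  98 102  85  99 108 114 113 114 103  91  78  77  75  71  62  65  66  67  58  57  57  55  57  56  56  57
231  98 101  97  98 100 110 114 116 115 114 115 
[... 9706 characters left out ...]
 120
258 136 134 134 138 129 115 114 116 118 115 117 119 118 122 121 117 101 105 127 133 133 121 114 115 122 128 131 131
260 133 133 136 135 132 125 119 116 117 115 118 114 117 119 121 113 102 116 134 133 136 134 133 132 131 134 135 135
262 138 135 130 132 134 135 126 116 118 118 121 118 121 120 120 108 109 128 136 132 134 134 136 133 134 136 135 131
264 133 135 134 134 135 134 135 125 120 118 120 119 120 124 117 121 133 132 133 135 136 135 133 132 135 136 135 136
266 134 131 131 135 135 133 133 139 136 129 126 119 131 126 128 134 134 130 133 134 133 132 136 135 134 132 137 132
268 136 133 132 134 138 135 134 135 140 135 134 130 136 137 132 134 134 134 133 130 135 134 135 136 130 136 135 136
```

The mallet stands upright on its pad. The pin head's offset from the tube mouth, calibrated on the earlier wrist view, puts the pin about 29 mm in, and the plate is still against the tray. I'll hand the job in.

Run:
```python
from rig import ctrl
print(ctrl.finish_job(), ctrl.read_state()["time"])
```

```text
the job is handed in; nothing more can be done
the job is handed in; nothing more can be done
```

The job is handed in, verdict not shown: by my measurements the stop is against the tray, the pin is about 29 of 30 mm in, and the mallet stands on its pad; the blows shoved the tray about 9 mm (limit 12 mm).

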